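Re-rack the carving tools in reverse order

TASK

Move the three carving tools and the chip brush from the dark wooden rack to the empty green rack in reverse order, so that the one that was leftmost ends up rightmost and so on across the row. Lay each one in the vee forks of its own place, resting in both forks and about as far forward as it lay before, and leave all four lying still.

Things in the scene. Friction and masses are not known exactly. Their poses are not given: they have to be found in the camera images.
- red_tool: Slim carving tool with a dark red handle, thin dark blade, 197 mm long; handle 12 mm wide and 13 mm high, from y = -98 to 0 mm; blade 4 mm wide. Origin about 1 mm above the vee bottoms when seated. Origin: mid-length of its underside; +y along it, handle to blade tip; z up. At the start it lies level within 6 deg in its rest, handle to robot, origin 12-28 mm ahead of the rest's middle.
- blue_tool: Slim carving tool with a navy blue handle, thin grey blade, 194 mm long; round handle 12 mm across, from y = -97 to 0 mm; blade 4 mm wide. Origin about 1 mm above the vee bottoms when seated. Origin: mid-length of its underside; +y along it, handle to blade tip; z up. At the start it lies level within 6 deg in its rest, handle to robot, origin 12-28 mm ahead of the rest's middle.
- brown_tool: Stout carving tool, brown wooden handle and dark blade, 224 mm long; handle up to 22 mm wide and 23 mm high, from y = -112 to -2 mm; blade 8 mm wide. Origin about 1 mm above the vee bottoms when seated. Origin: mid-length of its underside; +y along it, handle to blade tip; z up. At the start it lies level within 6 deg in its rest, handle to robot, origin 12-28 mm ahead of the rest's middle.
- chip_brush: Flat brush, pale handle, 187 mm long, 13 mm thick; 16 mm wide behind y = -30 mm, up to 26 mm ahead of it; bristles 34 mm wide at y = 29 to 94 mm. Origin about 11 mm above the vee bottoms when seated. Origin: mid-length of its underside; +y along it, handle to bristles; z up. At the start it lies level within 6 deg in its rest, handle to robot, origin 12-28 mm ahead of the rest's middle.
- rest_red: Fixed steel rest under the red-handled tool at the start (all four alike). Strip 150 x 18 mm with two upright vee forks at x = -60 and +60 mm; vees 40 mm wide at the mouth, 20 mm deep, bottom 24 mm above the origin; 106 mm free for fingers between them, down to the strip (4 mm). Origin under the strip's middle, on the board (12 mm above the rack's origin); x along the tool, away from the robot.
- rest_blue: Fixed steel rest under the blue-handled tool at the start (all four alike). Strip 150 x 18 mm with two upright vee forks at x = -60 and +60 mm; vees 40 mm wide at the mouth, 20 mm deep, bottom 24 mm above the origin; 106 mm free for fingers between them, down to the strip (4 mm). Origin under the strip's middle, on the board (12 mm above the rack's origin); x along the tool, away from the robot.
- rest_brown: Fixed steel rest under the brown-handled tool at the start (all four alike). Strip 150 x 18 mm with two upright vee forks at x = -60 and +60 mm; vees 40 mm wide at the mouth, 20 mm deep, bottom 24 mm above the origin; 106 mm free for fingers between them, down to the strip (4 mm). Origin under the strip's middle, on the board (12 mm above the rack's origin); x along the tool, away from the robot.
- rest_chip: Fixed steel rest under the brush at the start (all four alike). Strip 150 x 18 mm with two upright vee forks at x = -60 and +60 mm; vees 40 mm wide at the mouth, 20 mm deep, bottom 24 mm above the origin; 106 mm free for fingers between them, down to the strip (4 mm). Origin under the strip's middle, on the board (12 mm above the rack's origin); x along the tool, away from the robot.
- source_rack: Full rack: dark wooden board 170 x 208 x 12 mm, fixed, either left or right of the other rack. The four rests stand on it in a row at y = +81, +27, -27 and -81 mm, in any order. Origin under the middle of the board, on the plank panel at z = 50 mm, x away from the robot (yaw 3 to 14 degrees), y to the left.
- target_rack: Empty rack: green board 170 x 208 x 12 mm, fixed, with four built-in places at y = +81, +27, -27 and -81 mm, each just like one rest: vee forks at x = -60 and +60 mm, vee bottoms 36 mm above the origin. A seated tool lies along x, its origin near x = +20 mm. Origin under the board's middle, on the plank panel at z = 50 mm, x away from the robot (yaw 3 to 14 degrees), y left.

How it is judged:
At the end, for the whole second after the job is handed in: Each thing lies still in the green rack, in the place mirroring its start place on the wooden rack: within 12 mm sideways, origin within 28 mm of 20 mm ahead of the rack middle, down in the vees within about 9 mm, level and along the forks within 0.2 rad (((y of rest_red in the frame of source_rack between 0.066 and 0.096 m and y of red_tool in the frame of target_rack between -0.093 and -0.069 m) or (y of rest_red in the frame of source_rack between 0.012 and 0.042 m and y of red_tool in the frame of target_rack between -0.039 and -0.015 m) or (y of rest_red in the frame of source_rack between -0.042 and -0.012 m and y of red_tool in the frame of target_rack between 0.015 and 0.039 m) or (y of rest_red in the frame of source_rack between -0.096 and -0.066 m and y of red_tool in the frame of target_rack between 0.069 and 0.093 m)) and x of red_tool in the frame of target_rack between -0.008 and 0.048 m and z of red_tool in the frame of target_rack between 0.029 and 0.046 m and angle between the y axis of each of red_tool, blue_tool, brown_tool, chip_brush and the x axis of target_rack, either way round below 0.2 rad and angle between red_tool's own y axis and vertical between 1.37 and 1.77 rad and linear speed of each of red_tool, blue_tool, brown_tool, chip_brush below 0.03 m/s and angular speed of each of red_tool, blue_tool, brown_tool, chip_brush below 0.3 rad/s and ((y of rest_blue in the frame of source_rack between 0.066 and 0.096 m and y of blue_tool in the frame of target_rack between -0.093 and -0.069 m) or (y of rest_blue in the frame of source_rack between 0.012 and 0.042 m and y of blue_tool in the frame of target_rack between -0.039 and -0.015 m) or (y of rest_blue in the frame of source_rack between -0.042 and -0.012 m and y of blue_tool in the frame of target_rack between 0.015 and 0.039 m) or (y of rest_blue in the frame of source_rack between -0.096 and -0.066 m and y of blue_tool in the frame of target_rack between 0.069 and 0.093 m)) and x of blue_tool in the frame of target_rack between -0.008 and 0.048 m and z of blue_tool in the frame of target_rack between 0.029 and 0.046 m and angle between blue_tool's own y axis and vertical between 1.37 and 1.77 rad and ((y of rest_brown in the frame of source_rack between 0.066 and 0.096 m and y of brown_tool in the frame of target_rack between -0.093 and -0.069 m) or (y of rest_brown in the frame of source_rack between 0.012 and 0.042 m and y of brown_tool in the frame of target_rack between -0.039 and -0.015 m) or (y of rest_brown in the frame of source_rack between -0.042 and -0.012 m and y of brown_tool in the frame of target_rack between 0.015 and 0.039 m) or (y of rest_brown in the frame of source_rack between -0.096 and -0.066 m and y of brown_tool in the frame of target_rack between 0.069 and 0.093 m)) and x of brown_tool in the frame of target_rack between -0.008 and 0.048 m and z of brown_tool in the frame of target_rack between 0.029 and 0.046 m and angle between brown_tool's own y axis and vertical between 1.37 and 1.77 rad and ((y of rest_chip in the frame of source_rack between 0.066 and 0.096 m and y of chip_brush in the frame of target_rack between -0.093 and -0.069 m) or (y of rest_chip in the frame of source_rack between 0.012 and 0.042 m and y of chip_brush in the frame of target_rack between -0.039 and -0.015 m) or (y of rest_chip in the frame of source_rack between -0.042 and -0.012 m and y of chip_brush in the frame of target_rack between 0.015 and 0.039 m) or (y of rest_chip in the frame of source_rack between -0.096 and -0.066 m and y of chip_brush in the frame of target_rack between 0.069 and 0.093 m)) and x of chip_brush in the frame of target_rack between -0.008 and 0.048 m and z of chip_brush in the frame of target_rack between 0.039 and 0.056 m and angle between chip_brush's own y axis and vertical between 1.37 and 1.77 rad); the robot touches nothing.
It also fails if it takes over 96 s, if anything falls off the work surface, if the arm or the gripper's body presses on something with over 40 N, if the wrist force passes 120 N, or if a joint passes its speed limit or range.

ROBOT

A 6-joint arm with a two-finger parallel gripper is mounted at the origin on the work surface; the furniture and walls round the work are solid. World frame = base frame: x ahead of the robot, y to its left, z up, the work surface at z = 0. Lengths are in m, angles in rad, forces in N, time in s.
With the tool pointing down it reaches from about 0.375 to 0.925 m from the base axis. Payload 5.7 kg.
Tool frame: the origin (TCP) lies midway between the tips of the shut fingers; the grasp point (between the pads) lies 19 mm behind it; z points along the fingers, y is the line along which they close (so a half turn about z gives the same grasp; the last joint's range is limited). The gripper opens to 88 mm and grips with 3 to 60 N. Pads are 20 mm wide; open, the fingers measure 115 mm over their backs; the gripper's body (75 mm by 178 mm) begins 61 mm behind the grasp point.
Start: joints at [1.159, 0.359, 1.51, -0, 1.272, -0.115], TCP at [0.175, 0.574, 0.223] pointing down, gripper open.
Joint ranges: [-2.97, 2.97], [-1.01, 2.36], [0.21, 2.38], [-0.96, 4.11], [0.2, 2.71], [-2.98, 2.98]. Speed limits (rad/s): [2.39, 2.39, 3.14, 3.14, 3.14, 3.14].

INTERFACE

Orientations are given as a unit quaternion [w, x, y, z].
In Python, from bench import get_obs, imaging, job gives the robot as it stands.
- The arm moves only by the tool play_rows, never from a script. Its argument "series" is a list of rows, each a list of 3 entries, a list of its own where there are three numbers: the finger opening in cm, from 0 to 8.78, then the shift along the tool's x, y, z in cm, then the turn, a rotation vector about the tool's x, y, z in degrees. A call has 1 to 8 rows; each row is the pose to reach, as a shift and turn from the pose commanded when the call began, along the tool's axes at that moment; what a row does not reach only later rows make up. A row lasts 1/12 s, in which the tool goes at most 41.7 mm and 7.16 degrees, less where a joint would pass 70% of its speed; a pose out of reach is approached as far as the arm can. A call with a gripper value outside its range is refused whole. The fingers move at their own pace and stop on an object; "squeeze" is the grip in N (left out, the last holds). Time passes only in rows, so rows that repeat a pose let the fingers close. It gives the time, the measured TCP pose, the force, the opening and the grip force at its end, in the units of the state.
- get_obs(): the state, without advancing time (a new reading comes with each control period).
- imaging.read_camera(name): name is "scene" or "top" or "wrist"; returns a dict with "color" (420x560x3 uint8, red, green, blue), "vfov" (degrees; the focal length in pixels is half the picture's height over the tangent of half this angle, whatever the lens; pixels are square), "cx", "cy" (the principal point, pixels), "rvec" (rotation vector, rad) and "tvec" (3), from world to camera coordinates, as OpenCV has them; the wrist camera has in their place "mount" (4x4, takes a point from camera to tool coordinates, whose origin is the TCP and whose axes are the flange's). Camera axes: x right, y down, z forward; pixel columns grow to the right and rows downward; lengths in m; the calibration is good to about 2 mm. A picture is of the moment at which its call begins: read the wrist's pose just before it. There is no depth.
- job.finish_job(): hands the job in; it is judged then, once.
The state is a dict: "clock": time; "joint_positions": joint angles; "qvel": joint speeds; "tau": joint torques, N m; "position": TCP position; "tcp_rot": TCP orientation; "contact_force": force on the tool from outside, world axes, zero at the start; "wrist_torque": the same for the moment, N m; "finger_gap": finger opening in m; "finger_force": force on a finger pad.
Only numpy, scipy, OpenCV 4.12 (cv2) and the standard library are available. Lean on these libraries where they do the work, as an engineer would, in place of code of your own. Each camera call takes 0.05 s, during which the arm holds its last target. There are 200 camera calls.

## Working session

There is one attempt and no reset: what is moved stays moved. The work goes in short steps, Python scripts to look and compute and a tool call to move; the robot and the scene stay as the last step left them, time stands still between calls to the robot, and variables do not carry over. Pictures are saved under pics/ and viewed, at most 14 in all, crops included, and the job is handed in when it is done.

Besides the shell and the picture viewer there is one more tool, called after ">>>" as name(argument=value, ...), one argument or row to a line, values as JSON. play_rows: Moves the arm, as the interface text tells. Its arguments: {"type":"object","properties":{"series":{"type":"array"},"squeeze":{"type":"number"}},"required":["series"]}

```bash
mkdir -p pics
python3 - <<'E'
from bench import get_obs, imaging
import cv2,pickle
o=get_obs();print(o)
d={}
for n in("scene","top"):
    c=imaging.read_camera(n);d[n]=c
    cv2.imwrite(f"pics/{n}0.png",c["color"][:,:,::-1]);print(n,{k:v for k,v in c.items() if k!="color"})
pickle.dump(d,open("d0.pkl","wb"))
E
```

```text
{'clock': 0.0, 'joint_positions': array([ 1.15886735e+00,  3.59513674e-01,  1.51140836e+00,  4.13229128e-05,
        1.27250362e+00, -1.15125992e-01]), 'qvel': array([ 1.00404850e-03, -9.36667671e-05,  6.67647047e-06, -1.82398120e-03,
        8.75651181e-04,  4.47941478e-04]), 'tau': array([-1.77974631e-03, -5.15370870e+01, -2.70729285e+01,  6.70382730e-02,
        3.49017105e-02, -1.75374039e-04]), 'position': array([0.17521235, 0.57313617, 0.2218136 ]), 'tcp_rot': array([-2.57799149e-04,  1.47863348e-01,  9.89007376e-01, -8.79717398e-04]), 'contact_force': array([ 0.37518053, -0.01489544,  0.54666411]), 'wrist_torque': array([0.01553364, 0.02931338, 0.00693682]), 'finger_force': 0.0, 'finger_gap': 0.08741568057121404}
scene {'vfov': 46.679812813496795, 'cx': 277.2840399236265, 'cy': 215.8302920978491, 'rvec': array([ 2.105533  , -0.85600432,  0.42046042]), 'tvec': array([-0.36419528,  0.33967321,  0.68266822])}
top {'vfov': 49.18893195787318, 'cx': 277.6863407150019, 'cy': 202.72905633821887, 'rvec': array([ 2.14714702, -2.124959  ,  0.09128241]), 'tvec': array([0.03905098, 0.53694638, 0.89115197])}
```

View pics/top0.png

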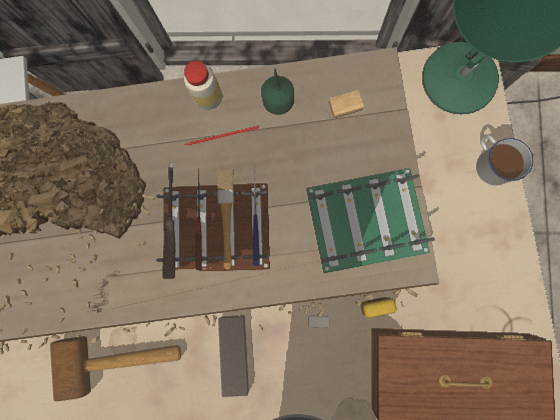

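View pics/scene0.png

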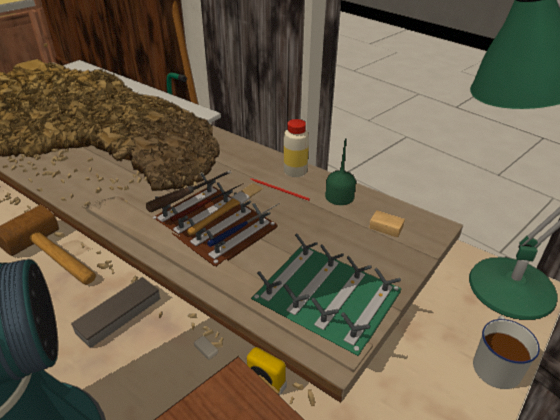

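The top view shows the wooden rack at pixels (160–270, 183–275) and the green rack at (308–432, 170–272). The order from left to right looks like brown, red, brush, blue. I'll measure the boards next.

```bash
cat > h.py <<'E'
import numpy as np,cv2
from scipy.spatial.transform import Rotation as R
def K(c):
    f=c["color"].shape[0]/2/np.tan(np.radians(c["vfov"])/2)
    return np.array([[f,0,c["cx"]],[0,f,c["cy"]],[0,0,1.]])
def cast(c,uv,z):
    uv=np.atleast_2d(np.float64(uv));r=R.from_rotvec(c["rvec"])
    d=np.c_[uv,np.ones(len(uv))]@np.linalg.inv(K(c)).T
    d=r.inv().apply(d);o=r.inv().apply(-np.array(c["tvec"]))
    return o+d*((z-o[2])/d[:,2])[:,None]
def proj(c,P):
    return cv2.projectPoints(np.float64(P).reshape(-1,1,3),np.array(c["rvec"]),np.array(c["tvec"]),K(c),None)[0][:,0]
E
python3 - <<'E'
from h import *
import pickle
d=pickle.load(open("d0.pkl","rb"));c=d["top"];im=c["color"]
hsv=cv2.cvtColor(im,cv2.COLOR_RGB2HSV)
roi=np.zeros(im.shape[:2],np.uint8);roi[150:290,290:450]=1
g=((hsv[...,0]>60)&(hsv[...,0]<95)&(hsv[...,1]>90)).astype(np.uint8)*roi
g=cv2.morphologyEx(g,cv2.MORPH_CLOSE,np.ones((9,9)));g=cv2.morphologyEx(g,cv2.MORPH_OPEN,np.ones((9,9)))
ct=max(cv2.findContours(g,0,2)[0],key=cv2.contourArea)
W=cast(c,ct[:,0],0.062)[:,:2].astype(np.float32)
print("target",cv2.minAreaRect(W), cv2.minAreaRect(ct))
roi=np.zeros(im.shape[:2],np.uint8);roi[160:290,150:285]=1
g=((hsv[...,0]<12)&(hsv[...,1]>105)&(hsv[...,2]<130)).astype(np.uint8)*roi
g=cv2.morphologyEx(g,cv2.MORPH_CLOSE,np.ones((13,13)));g=cv2.morphologyEx(g,cv2.MORPH_OPEN,np.ones((9,9)))
ct=max(cv2.findContours(g,0,2)[0],key=cv2.contourArea)
W=cast(c,ct[:,0],0.062)[:,:2].astype(np.float32)
print("source",cv2.minAreaRect(W),cv2.minAreaRect(ct))
print(R.from_rotvec(c["rvec"]).inv().apply(-c["tvec"]))
a=cv2.resize(im[150:290,150:290],(780,780)[:2],interpolation=cv2.INTER_CUBIC);a=cv2.resize(a,(590,590))
cv2.imwrite("pics/c1.png",a[:,:,::-1])
a=cv2.resize(im[150:290,295:445],None,fx=4,fy=4,interpolation=cv2.INTER_CUBIC)
cv2.imwrite("pics/c2.png",a[:,:,::-1])
E
```

```text
target ((0.5005387663841248, -0.18631017208099365), (0.14194422960281372, 0.03412988409399986), 10.661319732666016) ((396.6252746582031, 220.7853240966797), (73.98926544189453, 17.90152359008789), 78.27488708496094)
source ((0.4833207428455353, 0.16405633091926575), (0.16671548783779144, 0.2047116756439209), 2.692941188812256) ((216.2108612060547, 227.8262939453125), (85.28596496582031, 103.64244842529297), 88.09085083007812)
[0.41937706 0.00548522 0.95293285]
```

View pics/c1.png

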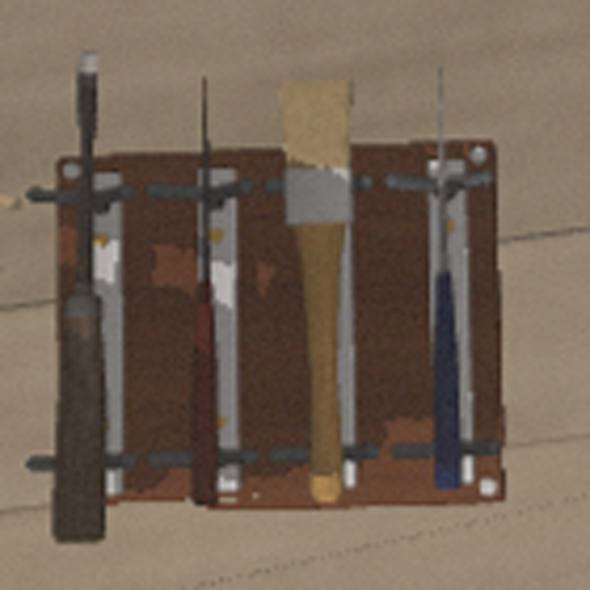

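View pics/c2.png

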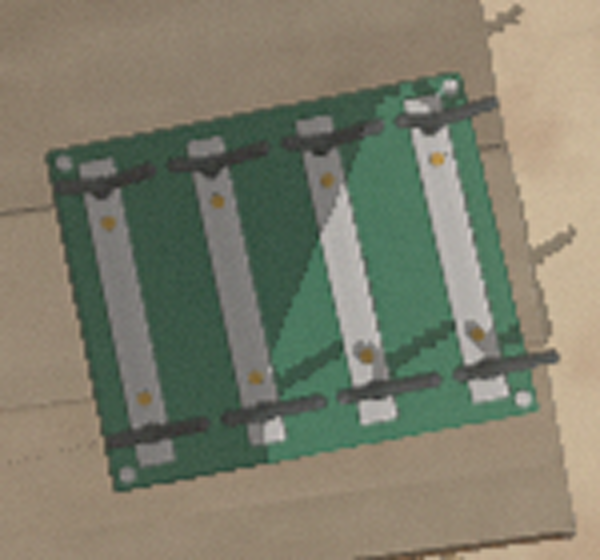

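The order is confirmed: brown, red, brush, blue from left to right. Crop 1 board corners are about (58,160), (495,143) and (503,497). Crop 2 corners are about (47,152), (462,73), (537,407) and (117,491).

Run:
```python
from h import *
import pickle,json
c=pickle.load(open("d0.pkl","rb"))["top"]
a=lambda p:np.array(p)/ (590/140)+150
b=lambda p:np.array(p)/4+[295,150]
def fit(L,W):  # rigid 2D
    ml,mw=L.mean(0),W.mean(0);A=L-ml;B=W-mw
    th=np.arctan2((A[:,0]*B[:,1]-A[:,1]*B[:,0]).sum(),(A*B).sum())
    Q=np.array([[np.cos(th),-np.sin(th)],[np.sin(th),np.cos(th)]])
    t=mw-Q@ml;print("yaw",np.degrees(th),"t",t,"res mm",np.round((W-L@Q.T-t)*1e3,1).tolist())
    return th,t,Q
L=np.array([[.085,.104],[.085,-.104],[-.085,-.104],[-.085,.104]])
S=fit(L[:3],cast(c,a([(58,160),(495,143),(503,497)]),.062)[:,:2])
T=fit(L,cast(c,b([(47,152),(462,73),(537,407),(117,491)]),.062)[:,:2])
json.dump({"S":[S[0],*S[1]],"T":[T[0],*T[1]]},open("racks.json","w"))
loc=lambda F,P:(P-F[1])@F[2]
for n,p,z in [("brown",[(78,540),(83,290),(88,55)],.098),("red",[(204,503),(204,285),(205,78)],.093),
  ("brush",[(326,500),(320,195),(316,80)],.104),("blue",[(447,487),(443,272),(440,68)],.093)]:
    print(n,np.round(loc(S,cast(c,a(p),z)[:,:2])*1e3,1).tolist())
# fork centres on target, mouth z .106
print("strips",np.round(loc(T,cast(c,b([(98,165),(207,145),(315,125),(426,103),(155,452),(268,430),(378,411),(489,390)]),.066)[:,:2])*1e3,1).tolist())
```

```text
yaw 2.8440619914907637 t [0.48249197 0.16406974] res mm [[-1.3, -1.6], [-2.3, -0.3], [3.6, 1.9]]
yaw 11.55164657463347 t [ 0.50135069 -0.13080976] res mm [[-1.2, -1.3], [-2.4, 0.2], [2.2, 2.7], [1.4, -1.5]]
brown [[-92.9, 83.9], [17.8, 81.0], [125.2, 78.0]]
red [[-78.8, 28.8], [18.3, 27.3], [113.2, 25.5]]
brush [[-79.3, -27.3], [55.4, -27.7], [107.7, -27.0]]
blue [[-75.7, -79.5], [19.8, -80.6], [113.0, -82.1]]
strips [[71.9, 80.1], [71.3, 26.2], [70.8, -27.1], [71.0, -81.9], [-69.1, 81.0], [-69.0, 26.2], [-70.0, -26.8], [-70.1, -80.4]]
```

```bash
cat > go.py <<'E'
# usage: go.py S|T xlocal_mm ylocal_mm [yaw_offset_deg]; prints tool-axis shift (cm) to be over it at the z given, + turn
import sys,json
from h import *
from bench import get_obs
o=get_obs();F=json.load(open("racks.json"))
q=o["tcp_rot"];Rt=R.from_quat(q,scalar_first=True)
k=sys.argv[1];x,y,z=[float(v)/1e3 for v in sys.argv[2:5]];off=float(sys.argv[5]) if len(sys.argv)>5 else 0
th,tx,ty=F[k];p=np.array([tx+np.cos(th)*x-np.sin(th)*y,ty+np.sin(th)*x+np.cos(th)*y,z])
a=th+np.radians(off)
M=R.from_matrix(np.array([[-np.cos(a),np.sin(a),0],[-np.sin(a),np.cos(a),0],[0,0,-1]]).astype(float))
M=R.from_matrix(np.c_[[-np.cos(a),-np.sin(a),0],[-np.sin(a),np.cos(a),0],[0,0,-1]])
print("t",round(o["clock"],2),"pos",o["position"].round(4),"goal",p.round(4),"gap",round(o["finger_gap"],4),"F",round(o["finger_force"],1))
print("shift cm",(Rt.inv().apply(p-o["position"])*100).round(2).tolist(),"turn",np.degrees((Rt.inv()*M).as_rotvec()).round(2).tolist())
E
sed -i '/^M=R.from_matrix(np.array/d' go.py
python3 go.py S -20 -80 180 -0.5
```

```text
t 0.1 pos [0.1752 0.5732 0.2219] goal [0.4665 0.0832 0.18  ] gap 0.0879 F 0.0
shift cm [-42.18, -38.33, 4.24] turn [-0.09, -0.03, -19.35]
```

>>> play_rows(
  series=[
    [3.2,[-3,-2.5,0],[0,0,-7]],
    [3.2,[-6,-5,0],[0,0,-14]],
    [3.2,[-9,-8,0],[0,0,-19.35]],
    [3.2,[-12,-11,0],[0,0,-19.35]],
    [3.2,[-15,-14,0],[0,0,-19.35]],
    [3.2,[-18,-17,0],[0,0,-19.35]],
    [3.2,[-21,-19.5,0],[0,0,-19.35]],
    [3.2,[-24,-22,0],[0,0,-19.35]],
  ],
  squeeze=25,
)

```text
clock: 0.77
position: [0.3408, 0.291, 0.2225]
tcp_rot: [-0.0, -0.021, 1.0, -0.0]
contact_force: [0.2, -0.1, -1.2]
finger_gap: 0.0381
finger_force: 0.0
```

```bash
python3 go.py S -20 -80 180 -0.5
```

```text
t 0.77 pos [0.3408 0.291  0.2225] goal [0.4665 0.0832 0.18  ] gap 0.0381 F 0.0
shift cm [-11.71, -21.28, 4.25] turn [-0.03, -0.02, 0.02]
```

>>> play_rows(
  series=[
    [3.2,[-2,-3.3,0],[0,0,0]],
    [3.2,[-4,-6.6,0],[0,0,0]],
    [3.2,[-5.5,-9.9,0],[0,0,0]],
    [3.2,[-7.5,-13.2,0],[0,0,0]],
    [3.2,[-9.5,-16.5,0],[0,0,0]],
    [3.2,[-11,-19.5,1.5],[0,0,0]],
    [3.2,[-11.5,-21,3],[0,0,0]],
    [3.2,[-11.5,-21,3],[0,0,0]],
  ],
)

```text
clock: 1.43
position: [0.4639, 0.085, 0.1903]
tcp_rot: [-0.002, -0.019, 1.0, -0.001]
contact_force: [-0.2, -0.1, -1.4]
finger_gap: 0.0319
finger_force: 0.0
```

```bash
python3 - <<'E'
from bench import get_obs,imaging
import cv2,pickle
o=get_obs();c=imaging.read_camera("wrist");pickle.dump((o,c),open("w1.pkl","wb"))
cv2.imwrite("pics/w1.png",c["color"][:,:,::-1]);print(c["mount"],c["vfov"])
E
python3 go.py S -20 -80 76 -0.5
```

```text
[[ 8.13373031e-04 -9.67087835e-01 -2.54441461e-01  7.03820136e-02]
 [ 9.99999434e-01  6.12187208e-04  8.69880906e-04  1.00926000e-03]
 [-6.85485435e-04 -2.54442024e-01  9.67087786e-01 -1.60806836e-01]
 [ 0.00000000e+00  0.00000000e+00  0.00000000e+00  1.00000000e+00]] 58.37280786751966
t 1.48 pos [0.4632 0.0867 0.1913] goal [0.4665 0.0832 0.076 ] gap 0.0321 F 0.0
shift cm [-0.36, -0.36, 11.52] turn [-0.0, -0.21, -0.19]
```

View pics/w1.png

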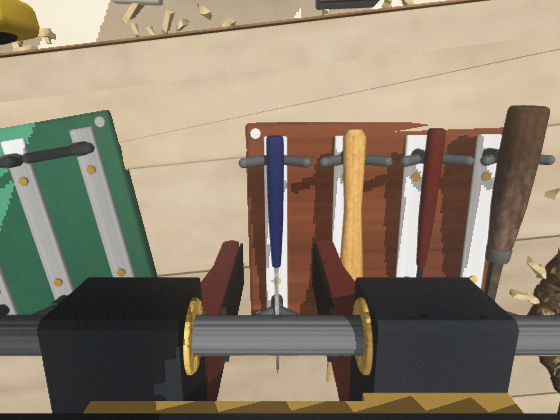

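Blue lies at columns 275–278, centred between the fingers. I'll cast wrist rays to cross-check its position.

```bash
cat >> h.py <<'E'
def wcast(o,c,uv,z):
    uv=np.atleast_2d(np.float64(uv));d=np.c_[uv,np.ones(len(uv))]@np.linalg.inv(K(c)).T
    m=np.array(c["mount"]);r=R.from_quat(o["tcp_rot"],scalar_first=True)
    d=r.apply(d@m[:3,:3].T);e=r.apply(m[:3,3])+o["position"]
    return e+d*((z-e[2])/d[:,2])[:,None]
def loc(k,P):
    import json;th,x,y=json.load(open("racks.json"))[k]
    return (np.asarray(P)[:,:2]-[x,y])@np.array([[np.cos(th),-np.sin(th)],[np.sin(th),np.cos(th)]])
E
python3 - <<'E'
from h import *
import pickle
o,c=pickle.load(open("w1.pkl","rb"))
for n,p,z in [("blue",[(277,137),(277,264)],.095),("brush",[(355,130),(350,235)],.104),("red",[(437,130),(425,250)],.093),("brown",[(526,108),(499,258)],.1),
 ("boardTR screwcorner",[(246,124)],.062)]:
    print(n,np.round(loc("S",wcast(o,c,p,z))*1e3,1).tolist())
print(np.round(loc("T",wcast(o,c,[(108,111)],.062))*1e3,1))
E
```

```text
blue [[-74.8, -76.7], [16.9, -77.8]]
brush [[-79.3, -26.3], [-7.9, -26.9]]
red [[-78.0, 31.2], [8.0, 30.6]]
brown [[-91.7, 84.4], [12.0, 81.1]]
boardTR screwcorner [[-82.4, -100.0]]
[[-82.1 106.5]]
```

>>> play_rows(
  series=[
    [3.2,[-0.4,-0.2,3],[0,0,0]],
    [3.2,[-0.4,-0.2,6],[0,0,0]],
    [3.2,[-0.4,-0.2,9],[0,0,0]],
    [3.2,[-0.4,-0.2,11],[0,0,0]],
    [3.2,[-0.4,-0.2,11.5],[0,0,0]],
    [3.2,[-0.4,-0.2,11.5],[0,0,0]],
    [0.8,[-0.4,-0.2,11.5],[0,0,0]],
    [0.8,[-0.4,-0.2,11.5],[0,0,0]],
  ],
)

```text
clock: 2.15
position: [0.4693, 0.0868, 0.0791]
tcp_rot: [0.001, -0.021, 1.0, 0.0]
contact_force: [0.5, 0.2, 0.6]
finger_gap: 0.0222
finger_force: 0.0
```

>>> play_rows(
  series=[
    [0.8,[0,0,0],[0,0,0]],
    [0.8,[0,0,0],[0,0,0]],
    [0.8,[0,0,0],[0,0,0]],
    [0.8,[0,0,0],[0,0,0]],
  ],
)

```text
clock: 2.48
position: [0.4696, 0.0841, 0.0793]
tcp_rot: [0.002, -0.021, 1.0, -0.002]
contact_force: [0.2, -11.0, 2.7]
finger_gap: 0.0124
finger_force: 25.0
```

```bash
python3 go.py S -20 -78 76; python3 go.py T -20 81 180
```

```text
t 2.48 pos [0.4696 0.0841 0.0793] goal [0.4664 0.0852 0.076 ] gap 0.0124 F 25.0
shift cm [0.32, 0.12, 0.33] turn [-0.22, 0.17, -0.4]
t 2.48 pos [0.4696 0.0841 0.0793] goal [ 0.4655 -0.0555  0.18  ] gap 0.0124 F 25.0
shift cm [0.97, -13.97, -10.02] turn [-0.23, 0.15, -9.11]
```

>>> play_rows(
  series=[
    [0.8,[0,0,-1],[0,0,0]],
    [0.8,[0,0,-3.5],[0,0,0]],
    [0.8,[0,0,-7],[0,0,0]],
    [0.8,[0,-2,-9],[0,0,-2]],
    [0.8,[0.3,-5,-9],[0,0,-4.5]],
    [0.8,[0.6,-9,-9],[0,0,-7]],
    [0.8,[0.7,-12.5,-9],[0,0,-9]],
    [0.8,[0.7,-13.9,-9],[0,0,-9]],
  ],
)

```text
clock: 3.15
position: [0.4677, -0.0566, 0.1694]
tcp_rot: [0.002, -0.099, 0.995, -0.001]
contact_force: [0.6, 0.4, -0.6]
finger_gap: 0.0119
finger_force: 25.0
```

>>> play_rows(
  series=[
    [0.8,[0,0,0],[0,0,0]],
    [0.8,[0,0,0],[0,0,0]],
  ],
)

```text
clock: 3.32
position: [0.4672, -0.0535, 0.1686]
tcp_rot: [0.001, -0.098, 0.995, -0.0]
contact_force: [0.3, 0.2, 0.3]
finger_gap: 0.0115
finger_force: 25.0
```

```bash
python3 - <<'E'
from bench import get_obs,imaging
import cv2,pickle
o=get_obs();c=imaging.read_camera("wrist");pickle.dump((o,c),open("w2.pkl","wb"))
cv2.imwrite("pics/w2.png",c["color"][:,:,::-1])
E
python3 go.py T -18 81 83
```

```text
t 3.37 pos [ 0.467  -0.0527  0.1683] goal [ 0.4675 -0.0551  0.083 ] gap 0.0117 F 25.0
shift cm [0.0, -0.24, 8.53] turn [0.0, 0.05, -0.28]
```

View pics/w2.png

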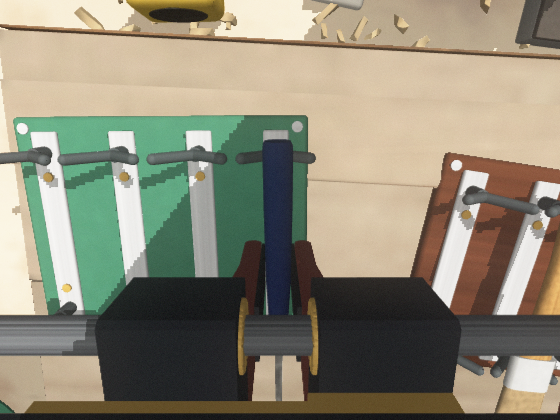

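The tool hangs over the leftmost green place, with the fork centre at about (276,156) and the handle at column 278. I'll lower it.

>>> play_rows(
  series=[
    [0.8,[0,-0.1,3],[0,0,0]],
    [0.8,[0,-0.1,6],[0,0,0]],
    [0.8,[0,-0.1,8],[0,0,0]],
    [0.8,[0,-0.1,8.4],[0,0,0]],
    [0.8,[0,-0.1,8.7],[0,0,0]],
    [0.8,[0,-0.1,8.7],[0,0,0]],
    [0.8,[0,-0.1,8.7],[0,0,0]],
  ],
)

```text
clock: 3.95
position: [0.4679, -0.0534, 0.0816]
tcp_rot: [0.001, -0.099, 0.995, -0.0]
contact_force: [0.0, -0.0, 0.1]
finger_gap: 0.0123
finger_force: 25.0
```

```bash
python3 go.py T -18 81 80
```

```text
t 3.95 pos [ 0.4679 -0.0534  0.0816] goal [ 0.4675 -0.0551  0.08  ] gap 0.0123 F 25.0
shift cm [0.07, -0.16, 0.16] turn [-0.01, 0.08, -0.18]
```

Now I'll lower it 1.5 mm more, release it slowly, and rise.

>>> play_rows(
  series=[
    [0.8,[0,0,0.15],[0,0,0]],
    [1.6,[0,0,0.15],[0,0,0]],
    [2.2,[0,0,0.15],[0,0,0]],
    [3.0,[0,0,0.15],[0,0,0]],
    [3.0,[0,0,0.15],[0,0,0]],
    [3.0,[0,0,-2],[0,0,0]],
    [3.0,[0,0,-6],[0,0,0]],
    [3.4,[0,0,-10],[0,0,0]],
  ],
)

```text
clock: 4.62
position: [0.4655, -0.0535, 0.1808]
tcp_rot: [-0.002, -0.099, 0.995, 0.001]
contact_force: [1.6, -1.6, 0.7]
finger_gap: 0.0326
finger_force: 0.0
```

```bash
python3 go.py S -20 -27 185
```

```text
t 4.62 pos [ 0.4655 -0.0535  0.1808] goal [0.4639 0.1361 0.185 ] gap 0.0326 F 0.0
shift cm [-3.57, 18.63, -0.4] turn [0.09, -0.22, 8.49]
```

>>> play_rows(
  series=[
    [3.6,[-0.5,2.5,0],[0,0,1]],
    [3.6,[-1.2,6.2,0],[0,0,3.5]],
    [3.6,[-2,10,0],[0,0,6]],
    [3.6,[-2.7,14,0],[0,0,8]],
    [3.6,[-3.3,17.2,0],[0,0,8.5]],
    [3.6,[-3.6,18.6,0],[0,0,8.5]],
    [3.6,[-3.6,18.6,0],[0,0,8.5]],
    [3.6,[-3.6,18.6,0],[0,0,8.5]],
  ],
)

```text
clock: 5.28
position: [0.4656, 0.136, 0.1806]
tcp_rot: [-0.0, -0.026, 1.0, -0.0]
contact_force: [-0.1, -0.5, -1.3]
finger_gap: 0.0358
finger_force: 0.0
```

```bash
python3 - <<'E'
from bench import get_obs,imaging
import cv2,pickle
o=get_obs();c=imaging.read_camera("wrist");pickle.dump((o,c),open("w3.pkl","wb"))
cv2.imwrite("pics/w3.png",c["color"][:,:,::-1])
E
python3 go.py S -20 -27 87
```

```text
t 5.33 pos [0.4656 0.1352 0.1806] goal [0.4639 0.1361 0.087 ] gap 0.036 F 0.0
shift cm [0.16, 0.11, 9.36] turn [-0.04, -0.02, 0.05]
```

View pics/w3.png

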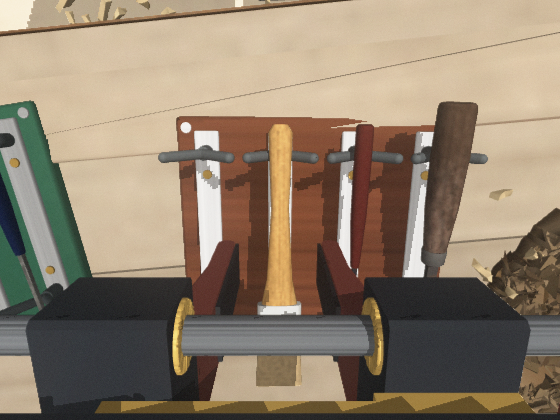

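The brush handle is at column 281, centred between the fingers, and blue is seated in the green rack at the left edge. I'll lower and grasp the brush.

>>> play_rows(
  series=[
    [3.6,[0.15,0.05,3],[0,0,0]],
    [3.6,[0.15,0.05,6],[0,0,0]],
    [3.6,[0.15,0.05,8.5],[0,0,0]],
    [3.6,[0.15,0.05,9.4],[0,0,0]],
    [3.6,[0.15,0.05,9.4],[0,0,0]],
    [1.2,[0.15,0.05,9.4],[0,0,0]],
    [1.2,[0.15,0.05,9.4],[0,0,0]],
    [1.2,[0.15,0.05,9.4],[0,0,0]],
  ],
)

```text
clock: 6.0
position: [0.4657, 0.1359, 0.0881]
tcp_rot: [0.001, -0.025, 1.0, 0.0]
contact_force: [0.1, -0.2, 0.5]
finger_gap: 0.0196
finger_force: 0.0
```

>>> play_rows(
  series=[
    [1.2,[0,0,0],[0,0,0]],
    [1.2,[0,0,0],[0,0,0]],
    [1.2,[0,0,0],[0,0,0]],
  ],
)

```text
clock: 6.25
position: [0.4653, 0.1365, 0.0876]
tcp_rot: [0.001, -0.025, 1.0, 0.0]
contact_force: [1.0, 2.4, 3.7]
finger_gap: 0.012
finger_force: 15.4
```

```bash
python3 go.py T -20 27.5 180
```

```text
t 6.25 pos [0.4653 0.1365 0.0876] goal [ 0.4762 -0.1079  0.18  ] gap 0.012 F 15.4
shift cm [0.1, -24.45, -9.26] turn [0.03, 0.14, -8.71]
```

>>> play_rows(
  series=[
    [0.4,[0,0,0],[0,0,0]],
    [0.4,[0,0,0],[0,0,0]],
    [0.4,[0,0,0],[0,0,0]],
  ],
)

```text
clock: 6.5
position: [0.4653, 0.1364, 0.0873]
tcp_rot: [0.001, -0.025, 1.0, 0.0]
contact_force: [0.6, 3.3, 5.9]
finger_gap: 0.0125
finger_force: 24.9
```

Run:
```python
from bench import get_obs,imaging
import cv2,pickle
o=get_obs();c=imaging.read_camera("wrist");print(o["finger_gap"],o["finger_force"])
cv2.imwrite("pics/w4.png",c["color"][:,:,::-1])
```

```text
0.012468579483374008 24.89281181282422
```

View pics/w4.png

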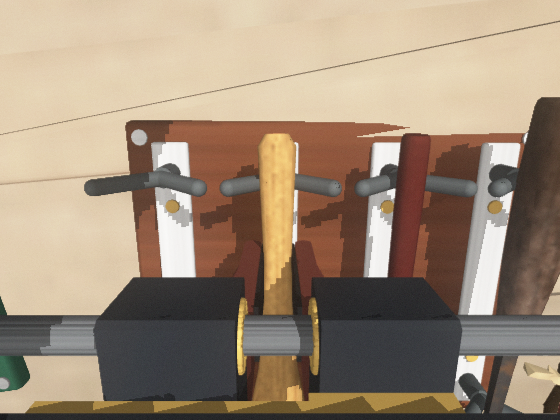

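The brush handle is held between the fingers at columns 265–295. I'll lift it and carry it over.

>>> play_rows(
  series=[
    [0.4,[0,0,-1],[0,0,0]],
    [0.4,[0,0,-3],[0,0,0]],
    [0.4,[0,0,-6],[0,0,0]],
    [0.4,[0,-1,-8.5],[0,0,0]],
    [0.4,[0,-3.5,-9.5],[0,0,-2]],
    [0.4,[0,-7,-9.5],[0,0,-4]],
    [0.4,[0,-10.5,-9.5],[0,0,-6]],
    [0.4,[0,-14,-9.5],[0,0,-8.7]],
  ],
)

```text
clock: 7.22
position: [0.4705, -0.0054, 0.1818]
tcp_rot: [-0.0, -0.102, 0.995, -0.0]
contact_force: [0.9, 0.1, -0.1]
finger_gap: 0.0122
finger_force: 24.9
```

>>> play_rows(
  series=[
    [0.4,[1.6,-3.5,0],[0,0,0]],
    [0.4,[1.6,-7,0],[0,0,0]],
    [0.4,[1.6,-9.5,0],[0,0,0]],
    [0.4,[1.6,-10.2,0],[0,0,0]],
    [0.4,[1.6,-10.2,0],[0,0,0]],
    [0.4,[1.6,-10.2,0],[0,0,0]],
  ],
)

```text
clock: 7.72
position: [0.4751, -0.1065, 0.1812]
tcp_rot: [-0.001, -0.1, 0.995, 0.0]
contact_force: [-0.9, -0.1, -0.2]
finger_gap: 0.0122
finger_force: 24.9
```

```bash
python3 go.py T -20 28 90
```

```text
t 7.72 pos [ 0.4751 -0.1065  0.1812] goal [ 0.4761 -0.1074  0.09  ] gap 0.0122 F 24.9
shift cm [-0.1, -0.12, 9.12] turn [0.07, -0.09, -0.06]
```

>>> play_rows(
  series=[
    [0.4,[-0.1,-0.1,3],[0,0,0]],
    [0.4,[-0.1,-0.1,6],[0,0,0]],
    [0.4,[-0.1,-0.1,8.3],[0,0,0]],
    [0.4,[-0.1,-0.1,9],[0,0,0]],
    [0.4,[-0.1,-0.1,9.2],[0,0,0]],
    [0.4,[-0.1,-0.1,9.2],[0,0,0]],
    [0.4,[-0.1,-0.1,9.2],[0,0,0]],
  ],
)

```text
clock: 8.3
position: [0.4776, -0.1071, 0.0904]
tcp_rot: [0.0, -0.101, 0.995, -0.0]
contact_force: [0.5, -0.4, 0.1]
finger_gap: 0.0119
finger_force: 24.9
```

```bash
python3 go.py T -20 28 88
```

```text
t 8.3 pos [ 0.4776 -0.1071  0.0904] goal [ 0.4761 -0.1074  0.088 ] gap 0.0119 F 24.9
shift cm [0.15, -0.0, 0.24] turn [-0.01, 0.04, 0.04]
```

>>> play_rows(
  series=[
    [0.4,[0,0,0.25],[0,0,0]],
    [0.4,[0,0,0.25],[0,0,0]],
    [1.6,[0,0,0.25],[0,0,0]],
    [2.4,[0,0,0.25],[0,0,0]],
    [3.6,[0,0,0.25],[0,0,0]],
    [3.6,[0,0,0.25],[0,0,0]],
    [3.6,[0,0,-3],[0,0,0]],
    [3.6,[0,0,-7],[0,0,0]],
  ],
)

```text
clock: 8.97
position: [0.4744, -0.1069, 0.1579]
tcp_rot: [-0.003, -0.1, 0.995, 0.002]
contact_force: [0.6, 0.1, -1.0]
finger_gap: 0.0359
finger_force: 0.0
```

```bash
python3 go.py S -20 28 185 -0.5
```

```text
t 8.97 pos [ 0.4744 -0.1069  0.1579] goal [0.4611 0.191  0.185 ] gap 0.0359 F 0.0
shift cm [-4.64, 29.47, -2.62] turn [0.2, -0.39, 9.18]
```

>>> play_rows(
  series=[
    [3.4,[0,0,-2.6],[0,0,0]],
    [3.4,[-0.5,3.5,-2.6],[0,0,1]],
    [3.4,[-1.1,7.3,-2.6],[0,0,3]],
    [3.4,[-1.7,11.2,-2.6],[0,0,5]],
    [3.4,[-2.3,15.1,-2.6],[0,0,7]],
    [3.4,[-3,19,-2.6],[0,0,9]],
    [3.4,[-3.6,23,-2.6],[0,0,9]],
    [3.4,[-4.2,26.5,-2.6],[0,0,9]],
  ],
)

```text
clock: 9.63
position: [0.4646, 0.1624, 0.1858]
tcp_rot: [0.0, -0.022, 1.0, 0.0]
contact_force: [0.4, -0.5, -0.8]
finger_gap: 0.0343
finger_force: 0.0
```

>>> play_rows(
  series=[
    [3.2,[-0.4,2,0],[0,0,0]],
    [3.2,[-0.4,2.8,0],[0,0,0]],
    [3.2,[-0.4,2.8,0],[0,0,0]],
    [3.2,[-0.4,2.8,0],[0,0,0]],
  ],
)

```text
clock: 9.97
position: [0.4677, 0.1878, 0.1855]
tcp_rot: [-0.0, -0.023, 1.0, -0.0]
contact_force: [0.9, 0.3, 0.6]
finger_gap: 0.0316
finger_force: 0.0
```

```bash
python3 - <<'E'
from bench import get_obs,imaging
import cv2,pickle
o=get_obs();c=imaging.read_camera("wrist");pickle.dump((o,c),open("w5.pkl","wb"))
cv2.imwrite("pics/w5.png",c["color"][:,:,::-1])
E
python3 go.py S -20 28 77 -0.5
```

```text
t 10.02 pos [0.4677 0.1873 0.1855] goal [0.4611 0.191  0.077 ] gap 0.0323 F 0.0
shift cm [0.64, 0.42, 10.85] turn [-0.05, -0.04, 0.19]
```

View pics/w5.png

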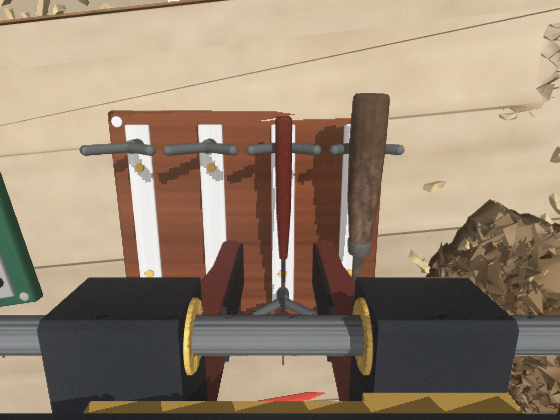

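The red handle is at column 284 and the fingers' middle is at 279, so I'll shift +2 mm in y and descend.

>>> play_rows(
  series=[
    [3.2,[0.5,0.2,3],[0,0,0]],
    [3.2,[0.5,0.2,6],[0,0,0]],
    [3.2,[0.5,0.2,9],[0,0,0]],
    [3.2,[0.5,0.2,10.5],[0,0,0]],
    [3.2,[0.5,0.2,10.8],[0,0,0]],
    [3.2,[0.5,0.2,10.8],[0,0,0]],
    [0.4,[0.5,0.2,10.8],[0,0,0]],
    [0.4,[0.5,0.2,10.8],[0,0,0]],
  ],
)

```text
clock: 10.68
position: [0.4642, 0.1899, 0.0789]
tcp_rot: [0.001, -0.022, 1.0, 0.0]
contact_force: [0.2, 0.3, -0.3]
finger_gap: 0.0223
finger_force: 0.0
```

>>> play_rows(
  series=[
    [0.4,[0,0,0],[0,0,0]],
    [0.4,[0,0,0],[0,0,0]],
    [0.4,[0,0,0],[0,0,0]],
    [0.4,[0,0,0],[0,0,0]],
  ],
)

```text
clock: 11.02
position: [0.464, 0.1908, 0.0786]
tcp_rot: [0.001, -0.022, 1.0, 0.0]
contact_force: [-0.1, 2.2, 6.2]
finger_gap: 0.0108
finger_force: 25.0
```

```bash
python3 go.py S -20 28 77; python3 go.py T -20 -26 175 0.5
```

```text
t 11.02 pos [0.464  0.1908 0.0786] goal [0.4611 0.191  0.077 ] gap 0.0108 F 25.0
shift cm [0.29, 0.04, 0.16] turn [0.05, 0.15, -0.3]
t 11.02 pos [0.464  0.1908 0.0786] goal [ 0.487  -0.1603  0.175 ] gap 0.0108 F 25.0
shift cm [-0.76, -35.17, -9.67] turn [0.04, 0.15, -9.51]
```

>>> play_rows(
  series=[
    [0.4,[0,0,-1],[0,0,0]],
    [0.4,[0,0,-4],[0,0,0]],
    [0.4,[0,0,-7.5],[0,0,0]],
    [0.4,[0,-1,-9.7],[0,0,0]],
    [0.4,[-0.1,-4,-10],[0,0,-2]],
    [0.4,[-0.2,-8,-10],[0,0,-4]],
    [0.4,[-0.3,-12,-10],[0,0,-6]],
    [0.4,[-0.4,-16,-10],[0,0,-8]],
  ],
)

```text
clock: 11.68
position: [0.4733, 0.0289, 0.1784]
tcp_rot: [-0.0, -0.094, 0.996, -0.0]
contact_force: [1.0, 0.2, -1.0]
finger_gap: 0.0112
finger_force: 25.0
```

>>> play_rows(
  series=[
    [0.4,[0.5,-4,0],[0,0,-1.5]],
    [0.4,[1,-8,0],[0,0,-1.5]],
    [0.4,[1.5,-12,0],[0,0,-1.5]],
    [0.4,[2,-15.5,0],[0,0,-1.5]],
    [0.4,[2.1,-18,0],[0,0,-1.5]],
    [0.4,[2.1,-18.8,0],[0,0,-1.5]],
    [0.4,[2.1,-18.8,0],[0,0,-1.5]],
    [0.4,[2.1,-18.8,0],[0,0,-1.5]],
  ],
)

```text
clock: 12.35
position: [0.4871, -0.1575, 0.1776]
tcp_rot: [-0.001, -0.104, 0.995, 0.0]
contact_force: [0.8, -0.2, -0.9]
finger_gap: 0.011
finger_force: 25.0
```

```bash
python3 go.py T -17 -26 80 0.5
```

```text
t 12.35 pos [ 0.4871 -0.1575  0.1776] goal [ 0.4899 -0.1597  0.08  ] gap 0.011 F 25.0
shift cm [-0.24, -0.28, 9.76] turn [0.06, -0.06, -0.06]
```

>>> play_rows(
  series=[
    [0.4,[-0.2,-0.25,3],[0,0,0]],
    [0.4,[-0.2,-0.25,6],[0,0,0]],
    [0.4,[-0.2,-0.25,8.8],[0,0,0]],
    [0.4,[-0.2,-0.25,9.5],[0,0,0]],
    [0.4,[-0.2,-0.25,9.8],[0,0,0]],
    [0.4,[-0.2,-0.25,9.8],[0,0,0]],
    [0.4,[-0.2,-0.25,9.8],[0,0,0]],
  ],
)

```text
clock: 12.93
position: [0.4902, -0.1589, 0.0802]
tcp_rot: [-0.0, -0.106, 0.994, 0.0]
contact_force: [-0.2, -0.2, -0.4]
finger_gap: 0.0111
finger_force: 25.0
```

```bash
python3 go.py T -17 -26 80 0.5
```

```text
t 12.93 pos [ 0.4902 -0.1589  0.0802] goal [ 0.4899 -0.1597  0.08  ] gap 0.0111 F 25.0
shift cm [0.04, -0.07, 0.02] turn [0.02, -0.02, 0.07]
```

>>> play_rows(
  series=[
    [0.4,[0,0,0.1],[0,0,0]],
    [1.6,[0,0,0.1],[0,0,0]],
    [2.2,[0,0,0.1],[0,0,0]],
    [3.2,[0,0,0.1],[0,0,0]],
    [3.2,[0,0,0.1],[0,0,0]],
    [3.2,[0,0,-2],[0,0,0]],
    [3.2,[0,0,-6],[0,0,0]],
    [4.2,[0,0,-10],[0,0,0]],
  ],
)

```text
clock: 13.6
position: [0.4887, -0.1595, 0.1796]
tcp_rot: [-0.002, -0.105, 0.994, 0.001]
contact_force: [0.7, -1.2, -0.4]
finger_gap: 0.0357
finger_force: 0.0
```

```bash
python3 go.py S -20 82 185 -1
```

```text
t 13.6 pos [ 0.4887 -0.1595  0.1796] goal [0.4584 0.245  0.185 ] gap 0.0357 F 0.0
shift cm [-5.47, 40.19, -0.45] turn [0.14, -0.21, 10.19]
```

>>> play_rows(
  series=[
    [4.2,[-0.5,4,-0.5],[0,0,1]],
    [4.2,[-1,8,-0.5],[0,0,3]],
    [4.2,[-1.6,12,-0.5],[0,0,5]],
    [4.2,[-2.1,16,-0.5],[0,0,7]],
    [4.2,[-2.6,20,-0.5],[0,0,9]],
    [4.2,[-3.2,24,-0.5],[0,0,10]],
    [4.2,[-3.8,28,-0.5],[0,0,10]],
    [4.2,[-4.3,31.5,-0.5],[0,0,10]],
  ],
)

```text
clock: 14.27
position: [0.4659, 0.1592, 0.1848]
tcp_rot: [0.0, -0.018, 1.0, 0.0]
contact_force: [1.0, -0.5, 0.4]
finger_gap: 0.0418
finger_force: 0.0
```

>>> play_rows(
  series=[
    [4.2,[0.2,3.5,0],[0,0,0]],
    [4.2,[0.4,6.5,0],[0,0,0]],
    [4.2,[0.5,8.5,0],[0,0,0]],
    [4.2,[0.5,8.5,0],[0,0,0]],
    [4.2,[0.5,8.5,0],[0,0,0]],
  ],
)

```text
clock: 14.68
position: [0.4582, 0.2422, 0.1845]
tcp_rot: [-0.0, -0.019, 1.0, -0.0]
contact_force: [0.1, 0.5, 0.3]
finger_gap: 0.0419
finger_force: 0.0
```

```bash
python3 - <<'E'
from bench import get_obs,imaging
import cv2,pickle
o=get_obs();c=imaging.read_camera("wrist");pickle.dump((o,c),open("w6.pkl","wb"))
cv2.imwrite("pics/w6.png",c["color"][:,:,::-1])
E
python3 go.py S -22 82 80 -1
```

```text
t 14.73 pos [0.4583 0.2413 0.1845] goal [0.4565 0.2449 0.08  ] gap 0.042 F 0.0
shift cm [0.17, 0.38, 10.45] turn [-0.04, -0.03, 0.26]
```

View pics/w6.png

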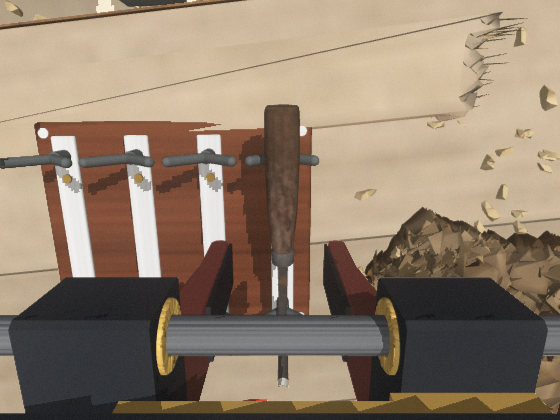

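The brown handle is at column 282, against a finger middle of 279, so it's nearly centred. I'll descend and grasp it.

>>> play_rows(
  series=[
    [4.2,[0.2,0.2,3],[0,0,0]],
    [4.2,[0.2,0.2,6],[0,0,0]],
    [4.2,[0.2,0.2,9],[0,0,0]],
    [4.2,[0.2,0.2,10.2],[0,0,0]],
    [4.2,[0.2,0.2,10.5],[0,0,0]],
    [4.2,[0.2,0.2,10.5],[0,0,0]],
    [0.4,[0.2,0.2,10.5],[0,0,0]],
    [0.4,[0.2,0.2,10.5],[0,0,0]],
  ],
  squeeze=35,
)

```text
clock: 15.4
position: [0.4577, 0.2434, 0.0809]
tcp_rot: [0.001, -0.017, 1.0, 0.0]
contact_force: [0.6, -0.2, 0.1]
finger_gap: 0.0322
finger_force: 0.0
```

>>> play_rows(
  series=[
    [0.4,[0,0,0],[0,0,0]],
    [0.4,[0,0,0],[0,0,0]],
    [0.4,[0,0,0],[0,0,0]],
    [0.4,[0,0,0],[0,0,0]],
  ],
)

```text
clock: 15.73
position: [0.4576, 0.2446, 0.0808]
tcp_rot: [0.001, -0.018, 1.0, 0.001]
contact_force: [-0.3, 3.9, 6.4]
finger_gap: 0.0174
finger_force: 34.9
```

```bash
python3 go.py S -22 82 80; python3 go.py T -20 -80 180 0
```

```text
t 15.73 pos [0.4576 0.2446 0.0808] goal [0.4565 0.2449 0.08  ] gap 0.0174 F 34.9
shift cm [0.12, 0.03, 0.08] turn [0.1, 0.16, -0.81]
t 15.73 pos [0.4576 0.2446 0.0808] goal [ 0.4978 -0.2132  0.18  ] gap 0.0174 F 34.9
shift cm [-2.42, -45.87, -9.99] turn [0.09, 0.16, -9.52]
```

>>> play_rows(
  series=[
    [0.4,[0,0,-1],[0,0,0]],
    [0.4,[0,0,-4],[0,0,0]],
    [0.4,[0,0,-7.5],[0,0,0]],
    [0.4,[0,-1,-10],[0,0,0]],
    [0.4,[-0.2,-4,-10.5],[0,0,-2]],
    [0.4,[-0.4,-8,-10.5],[0,0,-4.5]],
    [0.4,[-0.6,-12,-10.5],[0,0,-7]],
    [0.4,[-0.8,-16,-10.5],[0,0,-9.5]],
  ],
)

```text
clock: 16.4
position: [0.4695, 0.0823, 0.1855]
tcp_rot: [0.0, -0.103, 0.995, -0.0]
contact_force: [0.7, -0.5, -0.7]
finger_gap: 0.018
finger_force: 34.9
```

```bash
python3 go.py T -20 -80 185
```

```text
t 16.4 pos [0.4695 0.0823 0.1855] goal [ 0.4978 -0.2132  0.185 ] gap 0.018 F 34.9
shift cm [3.26, -29.5, 0.07] turn [-0.05, -0.0, 0.22]
```

>>> play_rows(
  series=[
    [0.4,[0.4,-4,0],[0,0,0]],
    [0.4,[0.8,-8,0],[0,0,0]],
    [0.4,[1.3,-12,0],[0,0,0]],
    [0.4,[1.8,-16,0],[0,0,0]],
    [0.4,[2.2,-20,0],[0,0,0]],
    [0.4,[2.7,-24,0],[0,0,0]],
    [0.4,[3.1,-27.5,0],[0,0,0]],
    [0.4,[3.2,-29.3,0],[0,0,0]],
  ],
)

```text
clock: 17.07
position: [0.4971, -0.214, 0.1852]
tcp_rot: [-0.0, -0.1, 0.995, -0.001]
contact_force: [0.4, -0.4, -1.2]
finger_gap: 0.0179
finger_force: 34.9
```

>>> play_rows(
  series=[
    [0.4,[0,0,0],[0,0,0]],
    [0.4,[0,0,0],[0,0,0]],
  ],
)

```text
clock: 17.23
position: [0.4967, -0.2102, 0.1847]
tcp_rot: [-0.001, -0.1, 0.995, 0.0]
contact_force: [0.3, 0.6, -1.0]
finger_gap: 0.0178
finger_force: 34.9
```

```bash
python3 - <<'E'
from bench import get_obs,imaging
import cv2,pickle
o=get_obs();c=imaging.read_camera("wrist");pickle.dump((o,c),open("w7.pkl","wb"))
cv2.imwrite("pics/w7.png",c["color"][:,:,::-1])
E
python3 go.py T -20 -80 83
```

```text
t 17.28 pos [ 0.4965 -0.209   0.1846] goal [ 0.4978 -0.2132  0.083 ] gap 0.0181 F 34.9
shift cm [-0.05, -0.45, 10.16] turn [0.07, -0.08, -0.05]
```

View pics/w7.png

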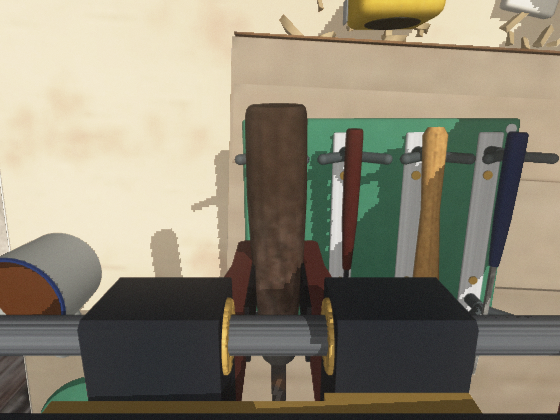

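All three placed tools lie in their forks (red 352, brush 432, blue 510). Brown is over its own place, whose fork centre is about column 274 against the tool's 277.

>>> play_rows(
  series=[
    [0.4,[-0.05,-0.3,3],[0,0,0]],
    [0.4,[-0.05,-0.3,6],[0,0,0]],
    [0.4,[-0.05,-0.3,9],[0,0,0]],
    [0.4,[-0.05,-0.3,9.9],[0,0,0]],
    [0.4,[-0.05,-0.3,10.2],[0,0,0]],
    [0.4,[-0.05,-0.3,10.2],[0,0,0]],
    [0.4,[-0.05,-0.3,10.2],[0,0,0]],
  ],
)

```text
clock: 17.87
position: [0.4992, -0.212, 0.0839]
tcp_rot: [0.0, -0.101, 0.995, -0.0]
contact_force: [0.4, 0.4, -0.2]
finger_gap: 0.0179
finger_force: 34.9
```

```bash
python3 go.py T -20 -80 82
```

```text
t 17.87 pos [ 0.4992 -0.212   0.0839] goal [ 0.4978 -0.2132  0.082 ] gap 0.0179 F 34.9
shift cm [0.16, -0.08, 0.19] turn [-0.04, 0.04, 0.04]
```

>>> play_rows(
  series=[
    [0.4,[0,0,0.2],[0,0,0]],
    [0.4,[0,0,0.2],[0,0,0]],
    [2.4,[0,0,0.2],[0,0,0]],
    [3.2,[0,0,0.2],[0,0,0]],
    [4.0,[0,0,0.2],[0,0,0]],
    [4.0,[0,0,0.2],[0,0,0]],
    [4.0,[0,0,-3],[0,0,0]],
    [4.0,[0,0,-7],[0,0,0]],
  ],
)

```text
clock: 18.53
position: [0.4959, -0.211, 0.1506]
tcp_rot: [-0.003, -0.1, 0.995, 0.002]
contact_force: [0.5, -0.2, -1.3]
finger_gap: 0.04
finger_force: 0.0
```

>>> play_rows(
  series=[
    [4,[0,0,-4],[0,0,0]],
    [4,[0,4,-6],[0,0,0]],
    [4,[0,8,-6],[0,0,0]],
    [4,[0,12,-6],[0,0,0]],
    [4,[0,16,-6],[0,0,0]],
    [4,[0,20,-6],[0,0,0]],
    [4,[0,24,-6],[0,0,0]],
    [4,[0,28,-6],[0,0,0]],
  ],
)

```text
clock: 19.2
position: [0.4417, 0.0635, 0.2129]
tcp_rot: [0.0, -0.1, 0.995, -0.0]
contact_force: [1.3, 0.5, -1.0]
finger_gap: 0.0399
finger_force: 0.0
```

>>> play_rows(
  series=[
    [4,[0,4,0],[0,0,0]],
    [4,[0,8,0],[0,0,0]],
    [4,[0,12,0],[0,0,0]],
    [4,[0,12,0],[0,0,0]],
    [4,[0,12,0],[0,0,0]],
  ],
)

```text
clock: 19.62
position: [0.4178, 0.1813, 0.2127]
tcp_rot: [0.0, -0.103, 0.995, -0.0]
contact_force: [-0.1, -0.4, -0.9]
finger_gap: 0.0405
finger_force: 0.0
```

Run:
```python
from bench import get_obs,imaging
import cv2,pickle
d={n:imaging.read_camera(n) for n in("top","scene")};pickle.dump(d,open("d1.pkl","wb"))
a=cv2.resize(d["top"]["color"][150:290,295:445],None,fx=4,fy=4,interpolation=cv2.INTER_CUBIC)
cv2.imwrite("pics/e1.png",a[:,:,::-1])
a=cv2.resize(d["scene"]["color"][220:370,230:430],None,fx=4,fy=4,interpolation=cv2.INTER_CUBIC)
cv2.imwrite("pics/e2.png",a[:,:,::-1])
```

```text
(no output)
```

View pics/e1.png

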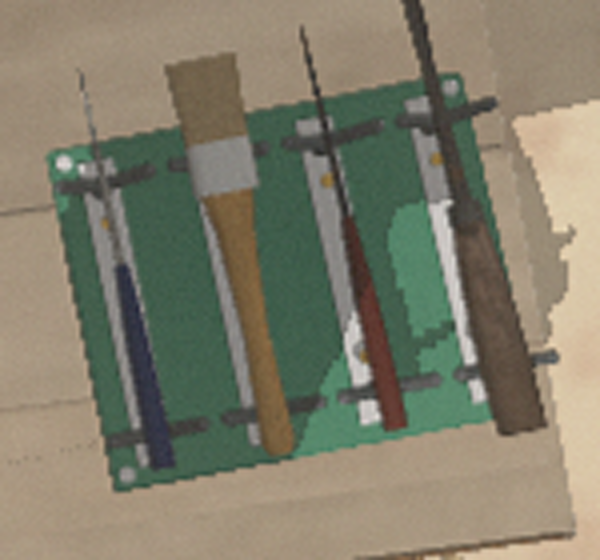

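View pics/e2.png

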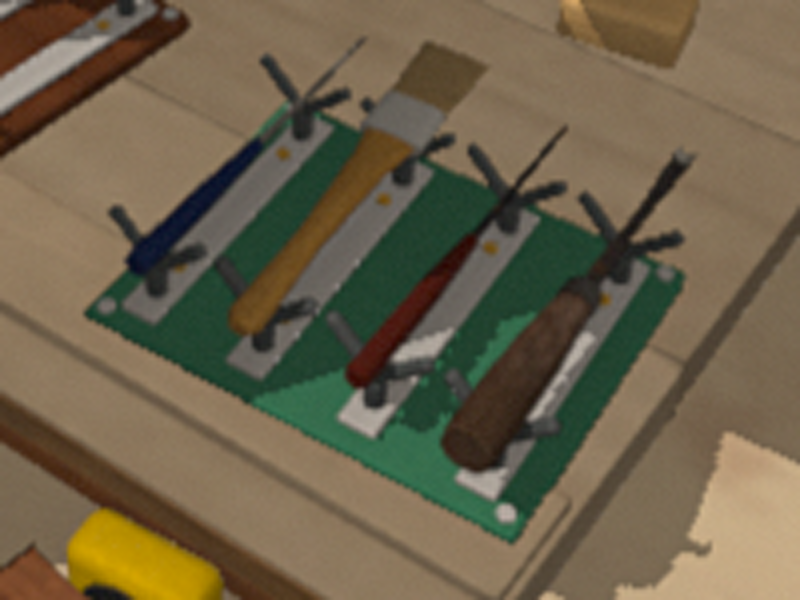

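All four lie in their forks, in reversed order. Next is a numeric check of the positions, and I'll hand in if they're within limits.

Run:
```python
from h import *
import pickle
from bench import job,get_obs
c=pickle.load(open("d1.pkl","rb"))["top"]
b=lambda p:np.array(p)/4+[295,150]
ok=True
for n,p,z,h in [("blue",[(161,467),(122,265)],.093,97),("brush",[(280,455),(203,58)],.104,93.5),("red",[(396,430),(346,218)],.093,98),("brown",[(522,432),(465,212)],.098,112)]:
    q=loc("T",cast(c,b(p),z))*1e3;d=q[1]-q[0]
    y=q[0]+d/np.linalg.norm(d)*h;print(n,y.round(1),"lean deg",np.degrees(np.arctan2(d[1],d[0])).round(1))
    ok&=-3<y[0]<43
print(ok,abs(get_obs()["qvel"]).max())
if ok: print(job.finish_job())
```

```text
blue [21.1 80.6] lean deg -0.7
brush [13.1 26.7] lean deg -1.1
red [ 18.5 -26.4] lean deg 0.7
brown [ 21.  -79.6] lean deg 1.5
True 0.03487083422580751
the job is handed in; nothing more can be done
None
```

I moved all four tools to the green rack in reverse order (blue, brush, red, brown from left to right) and handed the job in; my last camera check put each within about 2 mm sideways and 7 mm fore-aft of its place, but the judge's result was not shown.

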